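Lay out a flanged pipe joint for tacking

ROBOT

A 6-joint arm with a two-finger parallel gripper is mounted at the origin on the work surface. World frame = base frame: x ahead of the robot, y to its left, z up, the work surface at z = 0. Lengths are in m, angles in rad, forces in N, time in s.
With the tool pointing down it reaches from about 0.425 to 0.95 m from the base axis. Payload 3.5 kg.
Tool frame: the origin (TCP) lies between the finger pads; the fingertips stand 19 mm ahead of it and the grasp point (between the pads) is the TCP; z points along the fingers, y is the line along which they close (so a half turn about z gives the same grasp; the last joint's range is limited). The gripper opens to 85 mm and grips with 20 to 120 N. Pads are 22 mm wide; open, the fingers measure 114 mm over their backs; the gripper's body (76 mm by 85 mm) begins 54 mm behind the grasp point. The pads swing forward as they close: fully open they stand 13 mm farther back than shut.
Start: joints at [-0.15, 0.286, 1.577, -0, 1.279, -0.15], TCP at [0.675, 0, 0.25] pointing down, gripper open.
Joint ranges: [-2.77, 2.77], [-0.9, 2.22], [0.21, 2.48], [-1.53, 4.67], [0.24, 2.81], [-2.84, 2.84]. Speed limits (rad/s): [2.79, 2.79, 3.14, 3.14, 3.14, 3.14].

INTERFACE

Orientations are given as a unit quaternion [x, y, z, w].
In Python, from plant import get_state, cams, ctrl gives the robot as it stands. The module is installed in compiled form; this text tells all that it offers.
- The arm moves only by the tool jog_arm, never from a script. Its argument "deltas" is text: rows parted by semicolons, each of 6 numbers parted by spaces: the shift along the world's x, y, z normalised to -1 to 1, where 1 is 0.02 m, then the turn, a rotation vector about the world's x, y, z normalised to -1 to 1, where 1 is 0.1 rad. In form: x y z ax ay az; .... A call has 1 to 20 rows; each row shifts and turns the commanded pose from where the row before left it; what a row does not reach is not made up. A row lasts 1/8 s, in which the tool goes at most 62.5 mm and 10.7 degrees, less where a joint would pass 70% of its speed; a pose out of reach is approached as far as the arm can. A call with a number of a shift or a turn outside -1 to 1 is refused whole. A call with a gripper value outside its range is refused whole. "gripper" is the opening, from 0 (shut) to 1 (fully open), set as the call begins (left out, the last holds). The fingers move at their own pace and stop on an object; "squeeze" is the grip in N (left out, the last holds). Time passes only in rows, so rows that do not move let the fingers close. It gives the time, the measured TCP pose, the force, the opening and the grip force at its end, in the units of the state.
- get_state(): the state, without advancing time (a new reading comes with each control period).
- cams.read_camera(name): name is "scene" or "side" or "wrist"; returns a dict with "color" (480x640x3 uint8, blue, green, red), "vfov" (degrees; the focal length in pixels is half the picture's height over the tangent of half this angle, whatever the lens; pixels are square), "cx", "cy" (the principal point, pixels), "rvec" (rotation vector, rad) and "tvec" (3), from world to camera coordinates, as OpenCV has them. Camera axes: x right, y down, z forward; pixel columns grow to the right and rows downward; lengths in m; the calibration is good to about 2 mm. A picture is of the moment at which its call begins. There is no depth.
- ctrl.sign_off(): hands the job in; it is judged then, once.
The state is a dict: "time": time; "qpos": joint angles; "dq": joint speeds; "joint_efforts": joint torques, N m; "eef_pos": TCP position; "tcp_rot": TCP orientation; "contact_force": force on the tool from outside, world axes, zero at the start; "wrist_torque": the same for the moment, N m; "opening": opening from 0.0 (shut) to 1.0 (fully open); "finger_force": force on a finger pad.
Only numpy, scipy, OpenCV 4.12 (cv2) and the standard library are available. Lean on these libraries where they do the work, as an engineer would, in place of code of your own. Each camera call takes 0.05 s, during which the arm holds its last target. There are 200 camera calls.

TASK

Lay the pipe fittings out on the steel plate for tacking, all in one straight row with the two magnets. Put the copper disc flat on the plate exactly midway between the red and the blue magnet, stand the stub end on the middle of the disc, lip down, and slip the green backing flange over the stub end so that it lies flat on its lip. Stand the dark reducer, wide end down, midway between the stub end and the red magnet, and the white cap, dome up, midway between the stub end and the blue magnet, and leave everything released and standing still.

Things in the scene. Friction and masses are not known exactly. Their poses are not given: they have to be found in the camera images.
- plate: Bare steel welding plate, fixed flat on the bench, 120 (x) x 420 (y) x 8 mm thick. Origin: centre of its underside, on the bench top at height 0; its upper face is 8 mm up. The long side is its y axis, turned up to 12 degrees from the bench's y.
- red_magnet: Red welding magnet, block with cut corners 44 x 44 x 18 mm high, held fast on the plate near one end of it, on the plate's long centre line, 160 mm from its middle (either end). Origin: centre of its underside.
- blue_magnet: Blue welding magnet, same shape as the red one, held fast at the other end of the plate, 160 mm from its middle, so 320 mm from the red magnet. Origin: centre of its underside.
- copper_disc: Copper chill disc, 56 mm diameter, 14 mm thick, loose, about 0.2 kg. Origin: centre of its underside; z up; round about z, so its yaw does not matter. Starts upright on the bench. 
- stub_end: Bright aluminium pipe stub: open tube 32 mm outside diameter, 54 mm high in all, with a lip at its foot 48 mm in diameter and 6 mm thick; loose, about 0.2 kg. Origin: centre of its underside; z up; round about z, so its yaw does not matter. Starts upright on the bench. 
- backing_flange: Green ring, 56 mm outside and 40 mm inside diameter, 14 mm thick, loose, about 0.1 kg; it goes over the stub's 32 mm tube but not over its lip. Origin: centre of its underside; z up; round about z, so its yaw does not matter. Starts upright on the bench. 
- reducer: Dark steel pipe reducer, solid, 50 mm high: wide foot 48 mm in diameter and 14 mm high, a cone to 24 mm height, and an upper part 32 mm in diameter from 24 to 50 mm height; loose, about 0.2 kg. Origin: centre of its underside; z up; round about z, so its yaw does not matter. Starts upright on the bench. 
- cap: White pipe cap, solid, 46 mm in diameter, straight sides to 22 mm height, domed above to 36 mm; loose, about 0.15 kg. Origin: centre of its underside; z up; round about z, so its yaw does not matter. Starts upright on the bench. 
Mind the look-alikes: they are no part of the job. What is shaped like the cap but purple is not meant. Leave any purple or turquoise look-alike of the reducer alone.

How it is judged:
By the outcome, as a careful person would: the job done as asked, in the order asked, and still so for the second after the job is handed in, with the robot touching nothing.
It also fails if it takes over 115 s, if anything falls off the work surface, if the arm or the gripper's body presses on something with over 40 N, if the wrist force passes 120 N, or if a joint passes its speed limit or range.

## Working session

There is one attempt and no reset: what is moved stays moved. The work goes in short steps, Python scripts to look and compute and a tool call to move; the robot and the scene stay as the last step left them, time stands still between calls to the robot, and variables do not carry over. Pictures are saved under pics/ and viewed, at most 14 in all, crops included, and the job is handed in when it is done.

Besides the shell and the picture viewer there is one more tool, called after "Request:" by a JSON object that holds its "op" and its "data". jog_arm: Moves the arm, as the interface text tells. Its arguments: {"type":"object","properties":{"deltas":{"type":"string"},"gripper":{"type":"number"},"squeeze":{"type":"number"}},"required":["deltas"]}

```bash
mkdir -p pics; cat > h.py <<'E'
import numpy as np, cv2, pickle
from plant import get_state, cams, ctrl
def shot(n,f):
    d=cams.read_camera(n); cv2.imwrite('pics/'+f+'.png',d['color']); pickle.dump(d,open('pics/'+f+'.pkl','wb')); return d
def ld(f): return pickle.load(open('pics/'+f+'.pkl','rb'))
def P(d):
    R=cv2.Rodrigues(np.array(d['rvec'],float))[0]; t=np.array(d['tvec'],float).ravel()
    return R,t,240/np.tan(np.radians(d['vfov'])/2)
def w(d,u,v,z):
    R,t,f=P(d); r=R.T@np.array([(u-d['cx'])/f,(v-d['cy'])/f,1]); c=-R.T@t
    return (c+r*(z-c[2])/r[2]).round(4)
def px(d,p):
    R,t,f=P(d); q=R@np.array(p)+t; return (q[:2]/q[2]*f+[d['cx'],d['cy']]).round(1)
E
python3 - <<'E'
from h import *
for n in('scene','side','wrist'):
    d=shot(n,n+'0'); R,t,f=P(d); print(n,(-R.T@t).round(3),f,d['cx'],d['cy'],R[2].round(2))
print(get_state())
E
```

```text
scene [ 1.324 -0.313  0.643] 586.8571306173611 315.52698291098153 232.72046888173307 [-0.77  0.29 -0.57]
side [ 0.37  -0.831  0.639] 558.807571935258 323.36109388835763 239.33017837338366 [ 0.15  0.8  -0.58]
wrist [0.675 0.074 0.372] 398.0664641397797 321.7853464627027 242.13266824356648 [-0.   -0.29 -0.96]
{'time': 0.15, 'qpos': array([-1.49990220e-01,  2.87025315e-01,  1.57786115e+00, -2.37447633e-05,
        1.27860100e+00, -1.50046606e-01]), 'dq': array([-1.46641443e-03, -2.01449435e-03, -4.98913118e-03, -6.02652442e-04,
       -3.57482678e-04,  5.28178042e-05]), 'joint_efforts': array([ 7.91554030e-04, -4.06602967e+01, -2.93140125e+01, -8.94972595e-05,
        3.96185191e-03, -2.97825103e-06]), 'eef_pos': array([6.74514944e-01, 1.04202580e-04, 2.49211730e-01]), 'tcp_rot': array([ 7.07084102e-01,  7.07128825e-01, -5.71416771e-04, -7.55770018e-04]), 'contact_force': array([-0.05043202, -0.58760369, -0.45720772]), 'wrist_torque': array([ 0.01137361,  0.01949987, -0.02614503]), 'finger_force': 0.0, 'opening': 1.0000482752072326}
```

View pics/scene0.png

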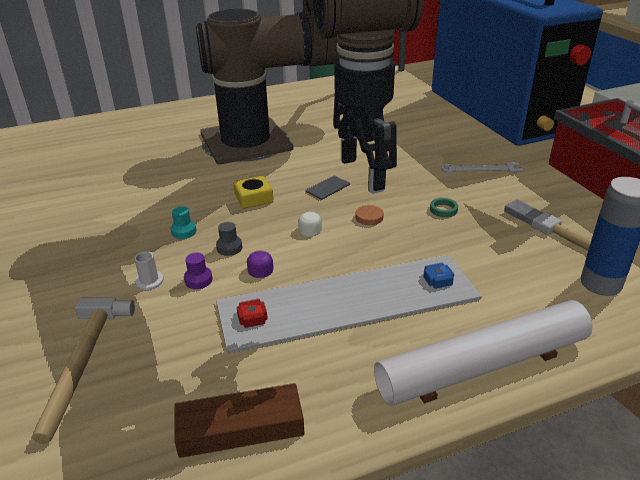

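View pics/side0.png

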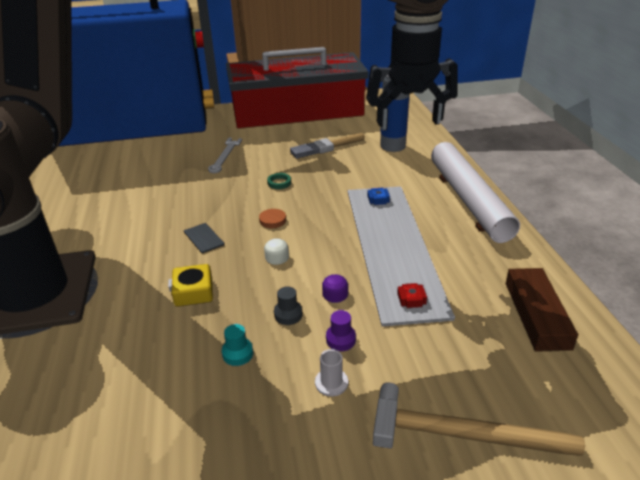

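Scene picture. Reducer candidates: dark (229,238), turquoise (182,222) and purple (197,270), so I take the dark one. Cap candidates: white (310,224) and purple (260,263), so white. Ring: only the green one at (444,207). Disc (369,215), stub (147,270), red magnet (252,312), blue magnet (439,275). Next is a close crop.

```bash
python3 - <<'E'
from h import *
d=ld('scene0'); c=d['color'][185:355,125:490]
cv2.imwrite('pics/c1.png',cv2.resize(c,None,fx=2.19,fy=2.19,interpolation=cv2.INTER_CUBIC))
d=ld('side0'); c=d['color'][165:400,210:460]
cv2.imwrite('pics/c2.png',cv2.resize(c,None,fx=2.5,fy=2.5,interpolation=cv2.INTER_CUBIC))
E
```

```text
(no output)
```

View pics/c1.png

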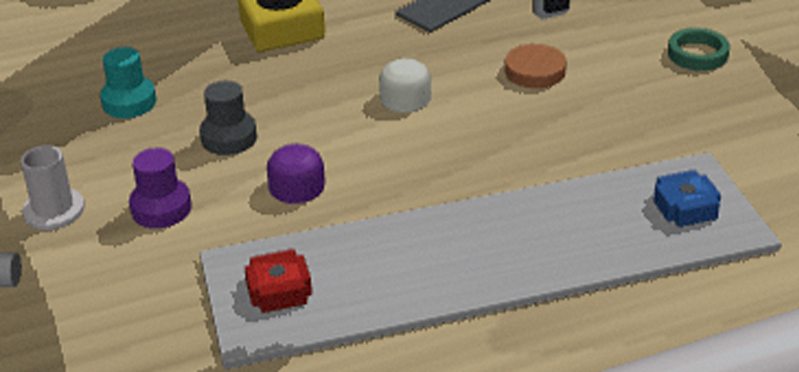

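View pics/c2.png

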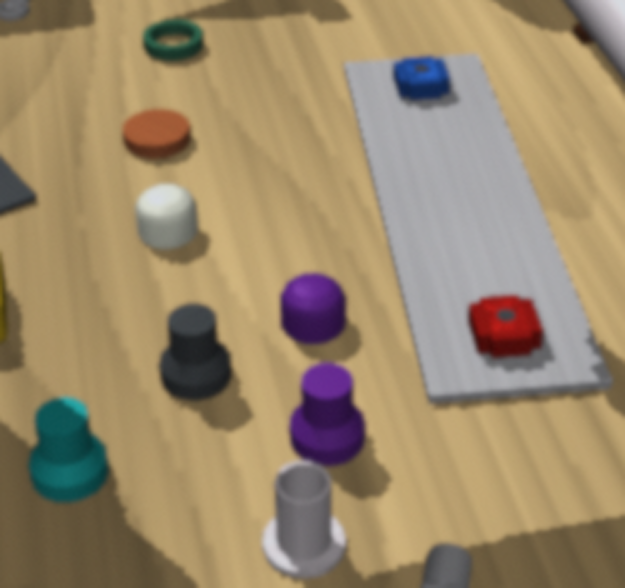

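Scene crop: the dark reducer has its top at (224,91), the white cap spans (380–431, 59–111), and both differ clearly in colour from their look-alikes. The plate and both magnets are clean. The side crop agrees: reducer top (193,319), stub rim (303,482), disc (157,130), flange (173,37).

```bash
python3 - <<'E'
from h import *
from scipy.optimize import least_squares as LS
a=ld('scene0'); b=ld('side0')
A=lambda u,v:(125+u/2.19,185+v/2.19); B=lambda u,v:(210+u/2.5,165+v/2.5)
for n,z,p,q in [('disc',.014,(535,63),(157,130)),('flange',.014,(699,47),(173,37)),('reducer',.05,(224,91),(193,319)),('stub',.054,(43,159),(303,482)),
 ('red',.026,(277,271),(507,314)),('blue',.026,(687,187),(422,71)),('teal',.05,(124,57),(62,415)),('purpR',.05,(155,160),(327,382))]:
    print(n,w(a,*A(*p),z),w(b,*B(*q),z))
for n,p,q in [('cap',(380,431,59,111),(137,197,184,249)),('pcap',(267,325,143,203),(281,346,274,343))]:
  th=np.linspace(0,6.28,40); O=[]
  for z,r in [(0,.023),(.022,.023),(.029,.02),(.034,.0118),(.036,0)]: O+=[[r*np.cos(t),r*np.sin(t),z] for t in th]
  for d,F,k in((a,A,p),(b,B,q)):
    c0=np.array(F(k[0],k[2])); c1=np.array(F(k[1],k[3]))
    def f(x):
      m=np.array([px(d,np.array([x[0],x[1],0])+o) for o in O]); return (m.min(0)+m.max(0)-c0-c1)/2
    s=LS(f,[.6,-.1],diff_step=.01); print(n,s.x.round(4))
for u in [(202,252),(712,154),(780,243),(228,360)]: print(w(a,*A(*u),.008))
for u in [(431,397),(345,66),(477,56),(608,378)]: print(w(b,*B(*u),.008))
E
```

```text
disc [0.4485 0.1292 0.014 ] [0.4422 0.123  0.014 ]
flange [0.4838 0.2781 0.014 ] [0.4751 0.2716 0.014 ]
reducer [ 0.4343 -0.1514  0.05  ] [ 0.4335 -0.1556  0.05  ]
stub [ 0.4764 -0.305   0.054 ] [ 0.473 -0.309  0.054]
red [ 0.6398 -0.1678  0.026 ] [ 0.6405 -0.1688  0.026 ]
blue [0.6706 0.1509 0.026 ] [0.6711 0.144  0.026 ]
teal [ 0.3476 -0.2184  0.05  ] [ 0.3454 -0.2237  0.05  ]
purpR [ 0.5065 -0.2246  0.05  ] [ 0.5043 -0.2304  0.05  ]
cap [0.4374 0.0047]
cap [4.347e-01 3.000e-04]
pcap [ 0.5182 -0.1174]
pcap [ 0.5196 -0.1204]
[ 0.5772 -0.2097  0.008 ]
[0.622  0.2059 0.008 ]
[0.7369 0.1925 0.008 ]
[ 0.6935 -0.2197  0.008 ]
[ 0.5755 -0.2153  0.008 ]
[0.6167 0.1963 0.008 ]
[0.7341 0.1862 0.008 ]
[ 0.6915 -0.2232  0.008 ]
```

View pics/wrist0.png

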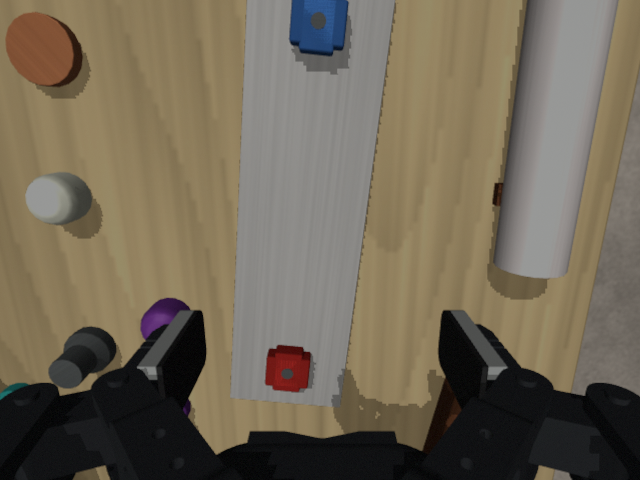

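Request:
{"op": "jog_arm", "data": {"deltas": "-0.96 0.525 -0.4 0 0 0;-0.96 0.525 -0.4 0 0 0;-0.96 0.525 -0.4 0 0 0;-0.96 0.525 -0.4 0 0 0;-0.96 0.525 -0.4 0 0 0;-0.96 0.525 -0.4 0 0 0;-0.96 0.525 -0.4 0 0 0;-0.96 0.525 -0.4 0 0 0;-0.96 0.525 -0.4 0 0 0;-0.96 0.525 -0.4 0 0 0;-0.96 0.525 -0.4 0 0 0;-0.96 0.525 -0.4 0 0 0;0 0 0 0 0 0;0 0 0 0 0 0", "gripper": 1, "squeeze": 40}}

```text
time: 1.9
eef_pos: [0.4454, 0.1258, 0.1548]
tcp_rot: [0.707, 0.707, 0.0, 0.001]
contact_force: [0.8, 0.2, -0.3]
opening: 1.002
finger_force: 0.0
```

```bash
python3 - <<'E'
from h import *
d=shot('wrist','wrist1'); R,t,f=P(d); print((-R.T@t).round(4))
E
```

```text
[0.4455 0.1997 0.2782]
```

View pics/wrist1.png

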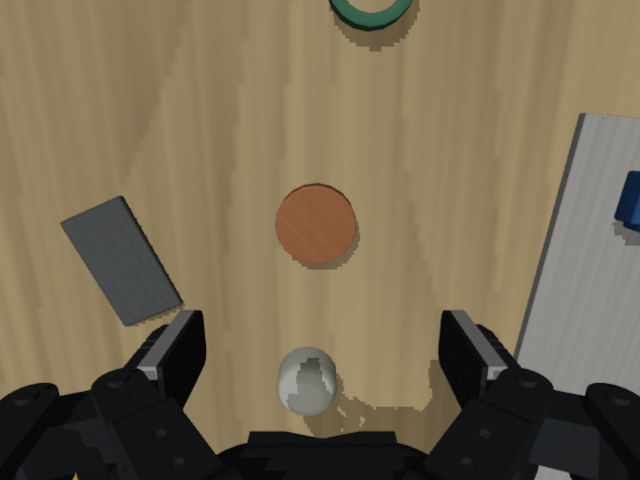

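Wrist0: blue magnet spot at (319,20), red at (288,374), and the plate edges are visible. Wrist1: disc top at about (316,226), cap at (307,381), with the arm over the disc.

```bash
python3 - <<'E'
from h import *
a=ld('wrist0'); b=ld('wrist1')
r=w(a,288,374,.026); bl=w(a,319,20,.026); print(r,bl,(r+bl)/2,np.linalg.norm(r-bl))
for u in [(231,398),(332,406),(247,0),(395,0)]: print(w(a,*u,.008))
print('disc',w(a,40,49,.014),w(b,316,226,.014), px(b,[.4454,.1258,.014]))
hsv=cv2.cvtColor(b['color'],cv2.COLOR_BGR2HSV); m=(cv2.inRange(hsv,(3,90,90),(17,255,255)))
n,l,s,c=cv2.connectedComponentsWithStats(m); i=1+s[1:,4].argmax(); print(s[i],c[i],w(b,*c[i],.014))
E
```

```text
[ 0.6404 -0.1689  0.026 ] [0.6721 0.1505 0.026 ] [ 0.65625 -0.0092   0.026  ] 0.320969235285876
[ 0.5762 -0.2119  0.008 ]
[ 0.6857 -0.2219  0.008 ]
[0.6137 0.169  0.008 ]
[0.7334 0.169  0.008 ]
disc [0.4427 0.1318 0.014 ] [0.442  0.1319 0.014 ] [320.9 234.5]
[ 275  184   82   80 5056] [315.21301424 224.02689873] [0.4415 0.1333 0.014 ]
```

Request:
{"op": "jog_arm", "data": {"deltas": "-0.18 0.3 -0.9 0 0 0;0 0 -0.95 0 0 0;0 0 -0.95 0 0 0;0 0 -0.95 0 0 0;0 0 -0.95 0 0 0;0 0 0 0 0 0;0 0 0 0 0 0"}}

```text
time: 2.82
eef_pos: [0.4421, 0.1319, 0.0612]
tcp_rot: [0.707, 0.707, 0.001, 0.0]
contact_force: [-0.5, 1.0, 0.3]
opening: 0.998
finger_force: 0.0
```

```bash
cat >> h.py <<'E'
H=dict(disc=((3,90,60),(17,255,255)),green=((60,60,30),(90,255,255)),red=((0,150,60),(5,255,255)),blue=((105,130,40),(118,255,255)))
def blob(d,k,z):
    m=cv2.inRange(cv2.cvtColor(d['color'],cv2.COLOR_BGR2HSV),*H[k])
    n,l,s,c=cv2.connectedComponentsWithStats(m); i=1+s[1:,4].argmax(); x,y,W,h,A=s[i]
    print(k,s[i],c[i].round(1),w(d,x+W/2-.5,y+h/2-.5,z))
E
python3 - <<'E'
from h import *
b=shot('wrist','wrist2'); print(get_state()['eef_pos']); blob(b,'disc',.014); print(px(b,[*get_state()['eef_pos'][:2],.014]))
E
```

```text
[0.44217865 0.13191879 0.0614051 ]
disc [  260   224   120   118 10914] [319.7 282.8] [0.4415 0.1351 0.014 ]
[321.  288.8]
```

View pics/wrist2.png

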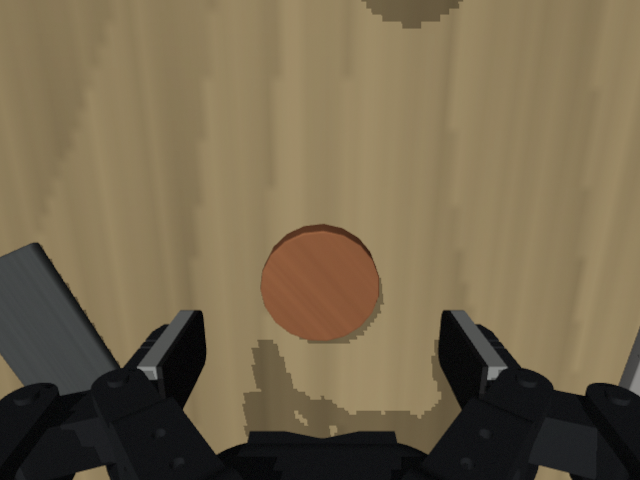

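The disc is centred between the pads: its top centre is at about (320,286) against a predicted 289, so 1.5 mm off in y. I'll descend and grip.

Request:
{"op": "jog_arm", "data": {"deltas": "0 0.08 -0.7 0 0 0;0 0 -0.7 0 0 0;0 0 -0.55 0 0 0;0 0 0 0 0 0;0 0 0 0 0 0"}}

```text
time: 3.5
eef_pos: [0.4411, 0.1336, 0.0213]
tcp_rot: [0.707, 0.707, -0.0, -0.0]
contact_force: [-0.3, 0.7, 0.3]
opening: 0.999
finger_force: 0.0
```

Request:
{"op": "jog_arm", "data": {"deltas": "0 0 0 0 0 0;0 0 0 0 0 0;0 0 0 0 0 0;0 0 0 0 0 0;0 0 0 0 0 0;0 0 0 0 0 0;0 0 0 0 0 0;0 0 0 0 0 0", "gripper": 0, "squeeze": 40}}

```text
time: 4.5
eef_pos: [0.4414, 0.1337, 0.0223]
tcp_rot: [0.707, 0.707, 0.0, 0.0]
contact_force: [-2.1, -0.3, 5.0]
opening: 0.626
finger_force: 41.3
```

Request:
{"op": "jog_arm", "data": {"deltas": "0 0 1 0 0 0;0 0 1 0 0 0;0 0 1 0 0 0;0.9 -0.6 0.7 0 0 0;0.9 -0.6 0.7 0 0 0;0.9 -0.6 0.7 0 0 0;0.9 -0.6 0.7 0 0 0;0.9 -0.6 0.7 0 0 0;0.9 -0.6 0.7 0 0 0;0.9 -0.6 0.7 0 0 0;0.9 -0.6 0.7 0 0 0;0.9 -0.6 0.7 0 0 0;0.9 -0.6 0.7 0 0 0;0.9 -0.6 0.7 0 0 0;0.83 -0.56 0.7 0 0 0;0 0 0 0 0 0;0 0 0 0 0 0"}}

```text
time: 6.62
eef_pos: [0.6544, -0.0091, 0.2477]
tcp_rot: [0.707, 0.707, -0.001, -0.001]
contact_force: [0.2, -0.3, -2.0]
opening: 0.63
finger_force: 43.4
```

```bash
python3 - <<'E'
from h import *
b=shot('wrist','wrist3'); e=get_state()['eef_pos'];print(e); blob(b,'red',.026);blob(b,'blue',.026);blob(b,'disc',e[2]-.022+.014)
for k,p in('R',(288,374)),('B',(319,20)): pass
c=[cv2.resize(b['color'][y:y+y2,x:x+x2],None,fx=3,fy=3,interpolation=cv2.INTER_CUBIC) for x,y,x2,y2 in((230,0,130,110),(230,320,130,90))]
cv2.imwrite('pics/c3.png',np.vstack(c))
E
```

```text
[ 0.65428625 -0.00892583  0.24763203]Traceback (most recent call last):
  File "<stdin>", line 2, in <module>
  File "h.py", line 17, in blob
    n,l,s,c=cv2.connectedComponentsWithStats(m); i=1+s[1:,4].argmax(); x,y,W,h,A=s[i]
                                                     ~~~~~~~~~~~~~~^^
ValueError: attempt to get argmax of an empty sequence
```

```bash
python3 - <<'E'
from h import *
b=ld('wrist3'); blob(b,'blue',.026); blob(b,'disc',.2476-.008); blob(ld('wrist0'),'blue',.026); blob(ld('wrist0'),'red',.026)
print(px(b,[.6404,-.1689,.026]), px(b,[.6543,-.0090,.2396]))
E
```

```text
blue [ 315    0   58   43 1950] [343.6  20.4] [0.6709 0.1405 0.026 ]
disc [  249   253   147   143 16422] [322.  325.3] [ 0.6549 -0.0061  0.2396]
blue [ 290    0   58   56 2554] [318.4  25.1] [0.6717 0.1453 0.026 ]
red [ 266  345   44   47 1604] [287.4 368. ] [ 0.6401 -0.162   0.026 ]
[307.8 367. ] [320.4 331. ]
```

View pics/wrist3.png

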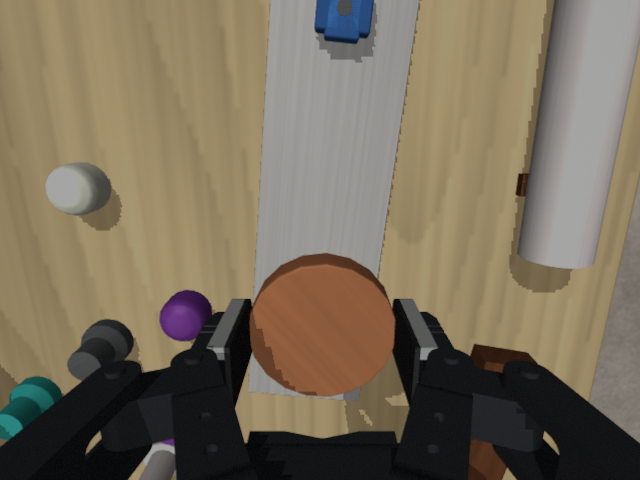

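Request:
{"op": "jog_arm", "data": {"deltas": "0.05 -0.02 -1 0 0 0;0.03 0 -1 0 0 0;0 0 -1 0 0 0;0 0 -1 0 0 0;0 0 -1 0 0 0;0 0 -1 0 0 0;0 0 -1 0 0 0;0 0 -1 0 0 0;0 0 -1 0 0 0;0 0 -0.8 0 0 0;0 0 -0.5 0 0 0;0 0 0 0 0 0;0 0 0 0 0 0"}}

```text
time: 8.3
eef_pos: [0.6579, -0.0101, 0.0442]
tcp_rot: [0.707, 0.707, 0.0, 0.001]
contact_force: [-0.2, -0.5, -2.1]
opening: 0.628
finger_force: 43.4
```

```bash
python3 - <<'E'
from h import *
print(get_state()['eef_pos'],w(ld('wrist3'),344,6,.026)); b=shot('wrist','wrist4');blob(b,'red',.026)
E
```

```text
[ 0.65787649 -0.01006174  0.04416277] [0.6711 0.1508 0.026 ]Traceback (most recent call last):
  File "<stdin>", line 2, in <module>
  File "h.py", line 17, in blob
    n,l,s,c=cv2.connectedComponentsWithStats(m); i=1+s[1:,4].argmax(); x,y,W,h,A=s[i]
                                                     ~~~~~~~~~~~~~~^^
ValueError: attempt to get argmax of an empty sequence
```

Request:
{"op": "jog_arm", "data": {"deltas": "-0.06 0.02 -0.3 0 0 0;0 0 -0.25 0 0 0;0 0 -0.1 0 0 0;0 0 0 0 0 0;0 0 0 0 0 0"}}

```text
time: 8.98
eef_pos: [0.656, -0.0096, 0.0304]
tcp_rot: [0.707, 0.707, 0.0, 0.0]
contact_force: [-0.5, 0.8, -1.4]
opening: 0.63
finger_force: 43.4
```

Request:
{"op": "jog_arm", "data": {"deltas": "0 0 -0.05 0 0 0;0 0 0 0 0 0;0 0 0 0 0 0"}}

```text
time: 9.35
eef_pos: [0.6561, -0.0096, 0.0303]
tcp_rot: [0.707, 0.707, -0.0, -0.0]
contact_force: [-4.3, 1.0, 4.4]
opening: 0.629
finger_force: 44.1
```

Request:
{"op": "jog_arm", "data": {"deltas": "0 0 0 0 0 0;0 0 0 0 0 0;0 0 0 0 0 0;0 0 0 0 0 0;0 0 0 0 0 0;0 0 1 0 0 0;0 0 1 0 0 0;0 0 1 0 0 0;0 0 1 0 0 0;0 0 1 0 0 0;0 0 1 0 0 0;0 0 0 0 0 0;0 0 0 0 0 0", "gripper": 1}}

```text
time: 10.98
eef_pos: [0.6555, -0.0095, 0.1487]
tcp_rot: [0.707, 0.707, -0.0, -0.0]
contact_force: [0.5, 0.1, -0.4]
opening: 1.003
finger_force: 0.0
```

```bash
python3 - <<'E'
from h import *
b=shot('wrist','wrist5');s=shot('scene','scene5');d=shot('side','side5')
print(get_state()['eef_pos'])
for i in(b,s,d):
  for k,z in(('disc',.022),('red',.026),('blue',.026)):
    try: blob(i,k,z)
    except Exception as e: print(k,'none')
cv2.imwrite('pics/c5.png',np.vstack([cv2.resize(s['color'][250:340,205:485],None,fx=2.8,fy=2.8,interpolation=cv2.INTER_CUBIC),cv2.resize(b['color'][200:400,180:460],None,fx=2.8,fy=1.6)]))
E
```

```text
[ 0.65519037 -0.00946292  0.14782407]
disc [ 282  198   83   84 5436] [323.1 240. ] [ 0.6566 -0.0089  0.022 ]
red [ 273  403   57   35 1037] [297.9 423.3] [ 0.6404 -0.1479  0.026 ]
blue [337   0  36   4  85] [357.9   0.9] [0.6735 0.1278 0.026 ]
disc [ 174  383  130   59 4654] [237.2 412.1] [ 0.821  -0.2386  0.022 ]
red [ 549  123   91   71 2185] [587.8 160.3] [0.4575 0.677  0.026 ]
blue [  432     0   170   145 13307] [496.2  56.2] [-0.0697  0.869   0.026 ]
disc [ 238    0  105   61 2664] [274.2  33.4] [0.6743 1.4364 0.022 ]
red [ 233   79  132   49 4706] [298.5 102.9] [0.5853 0.6758 0.026 ]
blue [   62     0   143   145 16117] [135.3  73. ] [0.0982 1.0713 0.026 ]
```

View pics/c5.png

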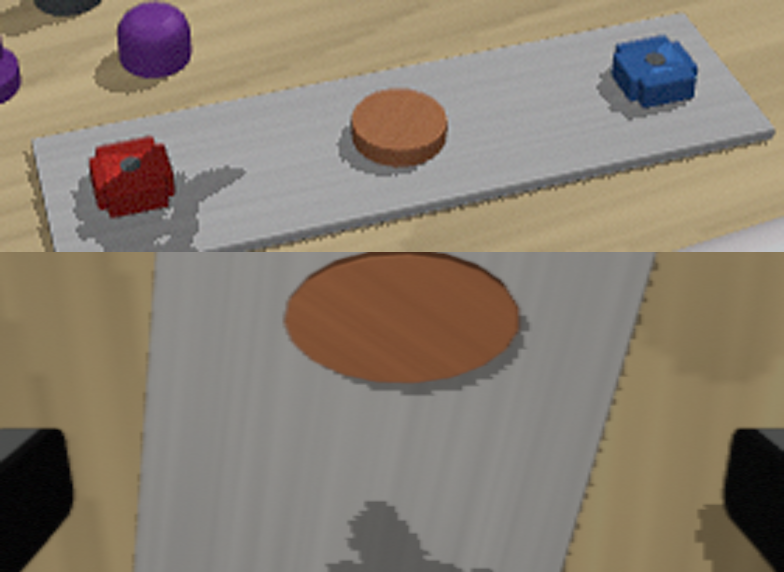

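Crop: disc top centre at (399,121), red spot at (131,165), blue spot at (654,59). I'll check the midpoint in this same view.

```bash
python3 - <<'E'
from h import *
s=ld('scene5'); C=lambda u,v:(205+u/2.8,250+v/2.8)
r=w(s,*C(131,165),.026);b=w(s,*C(654,59),.026);d=w(s,*C(399,120.5),.022);print(r,b,(r+b)/2,d)
q=ld('wrist5'); print(w(q,323.5,(205+281.5)/2,.022))
for v in (205,240,275,330): 
  row=q['color'][v].astype(int); print(v, [ (int(u)) for u in np.where(abs(np.diff((row[:,0]-row[:,2])))>15)[0]])
# stub hover measure
E
```

```text
[ 0.6404 -0.1675  0.026 ] [0.6722 0.1497 0.026 ] [ 0.6563 -0.0089  0.026 ] [ 0.6598 -0.0121  0.022 ]
[ 0.6569 -0.0115  0.022 ]
205 [34, 234, 235, 299, 345, 413]
240 [233, 280, 281, 364, 365, 407, 592]
275 [231, 232, 299, 300, 301, 345, 346, 401, 584, 585]
330 [154, 203, 204, 229, 230, 391, 392, 439, 440, 489]
```

```bash
cat >> h.py <<'E'
from scipy.optimize import least_squares
th=np.linspace(0,2*np.pi,73)
def cyl(prof): return np.array([[r*np.cos(t),r*np.sin(t),z] for z,r in prof for t in th])
def fit(d,mask,prof,z0,x0):
    """position whose silhouette bounding box + centroid matches the mask"""
    O=cyl(prof)+[0,0,z0]
    ys,xs=np.nonzero(mask); obs=np.array([xs.min(),xs.max(),ys.min(),ys.max(),xs.mean(),ys.mean()])
    R,t,f=P(d)
    def g(x):
        q=(R@(O+[x[0],x[1],0]).T).T+t; m=q[:,:2]/q[:,2:]*f+[d['cx'],d['cy']]
        h=cv2.convexHull((m*16).astype(np.int32)); M=cv2.moments(h)
        return np.array([m[:,0].min(),m[:,0].max(),m[:,1].min(),m[:,1].max(),M['m10']/M['m00']/16,M['m01']/M['m00']/16])-obs
    s=least_squares(g,x0,diff_step=2e-3); return s.x.round(4),s.fun.round(1)
def mask(d,k,c,rad):
    m=cv2.inRange(cv2.cvtColor(d['color'],cv2.COLOR_BGR2HSV),*H[k]); z=np.zeros_like(m); cv2.circle(z,(int(c[0]),int(c[1])),rad,255,-1); m&=z
    m=cv2.morphologyEx(m,cv2.MORPH_OPEN,np.ones((3,3),np.uint8)); n,l,s,_=cv2.connectedComponentsWithStats(m); return l==1+s[1:,4].argmax()
DISC=[(0,.028),(.014,.028)]; MAG=[(0,.022),(.018,.022)]
E
python3 - <<'E'
from h import *
H['disc']=((3,100,40),(14,255,255))
for n in('scene5','side5','wrist5'):
  d=ld(n); c=px(d,[.656,-.0095,.015]); print(n,c,fit(d,mask(d,'disc',c,int(.05/.7*600) if n!='wrist5' else 70),DISC,.008,[.656,-.01]))
def box(d,k,x0):
  # magnets: 44 square, corners cut, yaw 5.6deg
  a=np.radians(-5.6);h=.022;c=.014
  return None
for n in('scene5','side5'):
  d=ld(n); R=[]
  for k,p in(('red',[.6404,-.1685]),('blue',[.6715,.150])):
    c=px(d,[*p,.017]); R.append(fit(d,mask(d,k,c,35),MAG,.008,p)); print(n,k,R[-1])
  print((R[0][0]+R[1][0])/2)
q=ld('wrist5'); print((w(q,233.5,240,.008)+w(q,407.5,240,.008))/2)
E
```

```text
scene5 [348.  294.5] (array([ 0.6558, -0.0112]), array([-1.2,  1.3, -1.5,  1.5, -0.1, -0.2]))
side5 [393.1 240. ] (array([ 0.6562, -0.0118]), array([-1.4,  1.7, -1.8,  1.5, -0.3, -0. ]))
wrist5 [322.1 237.4] (array([ 0.6566, -0.0114]), array([-1.6,  1.7, -1.9,  1.8, -0.1,  0.3]))
scene5 red (array([ 0.6363, -0.1682]), array([-0.4,  0.4, -1.8,  1.6,  0. , -0. ]))
scene5 blue (array([0.6717, 0.1506]), array([ 0.7, -0.8, -0.2,  0.4,  0. , -0.2]))
[ 0.654  -0.0088]
side5 red (array([ 0.6388, -0.1689]), array([-0.1,  0.3, -1.8,  1.9, -0.2, -0.3]))
side5 blue (array([0.6711, 0.1489]), array([-0.4,  0.6, -2. ,  2. , -0.2, -0.1]))
[ 0.65495 -0.01   ]
[ 0.65485 -0.01335  0.008  ]
```

Silhouette fits agree that the disc is about 2 mm short of the midpoint in y, so I'll regrip and shift it.

Request:
{"op": "jog_arm", "data": {"deltas": "0 0 -1 0 0 0;0 0 -1 0 0 0;0 0 -1 0 0 0;0 0 -1 0 0 0;0 0 -1 0 0 0;0 0 -0.6 0 0 0;0 0 -0.3 0 0 0;0 0 0 0 0 0;0 0 0 0 0 0"}}

```text
time: 12.25
eef_pos: [0.6567, -0.0097, 0.0323]
tcp_rot: [0.707, 0.707, 0.001, 0.001]
contact_force: [0.3, -0.2, 0.0]
opening: 1.003
finger_force: 0.0
```

Request:
{"op": "jog_arm", "data": {"deltas": "0 0 0 0 0 0;0 0 0 0 0 0;0 0 0 0 0 0;0 0 0 0 0 0;0 0 0 0 0 0;0 0 0 0 0 0;0 0 0 0 0 0;0 0 0.1 0 0 0;-0.03 0.1 0 0 0 0;0 0 0 0 0 0;0 0 -0.12 0 0 0;0 0 0 0 0 0;0 0 0 0 0 0", "gripper": 0}}

```text
time: 13.88
eef_pos: [0.655, -0.0075, 0.0325]
tcp_rot: [0.707, 0.707, -0.001, -0.001]
contact_force: [-5.9, 0.0, 8.3]
opening: 0.626
finger_force: 43.4
```

Request:
{"op": "jog_arm", "data": {"deltas": "0 0 0 0 0 0;0 0 0 0 0 0;0 0 0 0 0 0;0 0 0 0 0 0;0 0 0 0 0 0;0 0 1 0 0 0;0 0 1 0 0 0;0 0 1 0 0 0;0 0 1 0 0 0;0 0 1 0 0 0;0 0 1 0 0 0;0 0 0 0 0 0", "gripper": 1}}

```text
time: 15.38
eef_pos: [0.6568, -0.0077, 0.1538]
tcp_rot: [0.707, 0.707, 0.001, 0.002]
contact_force: [0.5, -0.0, 0.3]
opening: 1.001
finger_force: 0.0
```

```bash
python3 - <<'E'
from h import *
H['disc']=((3,100,40),(14,255,255))
for n in('scene','side','wrist'):
  d=shot(n,n+'6'); c=px(d,[.656,-.0095,.015]); print(n,c,fit(d,mask(d,'disc',c,45 if n!='wrist' else 70),DISC,.008,[.656,-.01]))
print(get_state()['eef_pos'])
# plate edges at wrist rows for the centre line
q=ld('wrist6')
for v in(240,265,330):
  row=q['color'][v].astype(int); print(v,[int(u) for u in np.where(abs(np.diff(row[:,0]-row[:,2]))>15)[0]])
E
```

```text
scene [348.  294.5] (array([ 0.6552, -0.0092]), array([-1.2,  1.2, -1. ,  0.9, -0.1, -0.1]))
side [393.1 240. ] (array([ 0.6556, -0.0099]), array([-0.9,  1.1, -1.3,  1. , -0.2,  0.1]))
wrist [322.5 239.3] (array([ 0.6557, -0.0091]), array([-1.3,  1.4, -2. ,  2.1, -0. ,  0.1]))
[ 0.65476821 -0.00746877  0.14992321]
240 [234, 279, 280, 362, 363, 407, 590]
265 [233, 289, 290, 353, 354, 402, 403, 585]
330 [154, 203, 204, 230, 231, 391, 439, 440, 489]
```

Request:
{"op": "jog_arm", "data": {"deltas": "-0.565 -0.936 0 0 0 0;-0.565 -0.936 0 0 0 0;-0.565 -0.936 0 0 0 0;-0.565 -0.936 0 0 0 0;-0.565 -0.936 0 0 0 0;-0.565 -0.936 0 0 0 0;-0.565 -0.936 0 0 0 0;-0.565 -0.936 0 0 0 0;-0.565 -0.936 0 0 0 0;-0.565 -0.936 0 0 0 0;-0.565 -0.936 0 0 0 0;-0.565 -0.936 0 0 0 0;-0.565 -0.936 0 0 0 0;-0.565 -0.936 0 0 0 0;-0.565 -0.936 0 0 0 0;-0.565 -0.936 0 0 0 0;0 0 0 0 0 0;0 0 0 0 0 0"}}

```text
time: 17.77
eef_pos: [0.4745, -0.3069, 0.1509]
tcp_rot: [0.707, 0.707, 0.0, -0.0]
contact_force: [-0.8, 0.5, -0.5]
opening: 0.995
finger_force: 0.0
```

```bash
python3 - <<'E'
from h import *
b=shot('wrist','wrist7'); print(get_state()['eef_pos'],px(b,[.4745,-.307,.054]),px(b,[.4745,-.307,0]))
cv2.imwrite('pics/c7.png',cv2.resize(b['color'][150:450,180:480],None,fx=2,fy=2,interpolation=cv2.INTER_CUBIC))
E
```

```text
[ 0.4746701  -0.30670818  0.15088155] [321.1 254.9] [321.2 230.9]
```

View pics/c7.png

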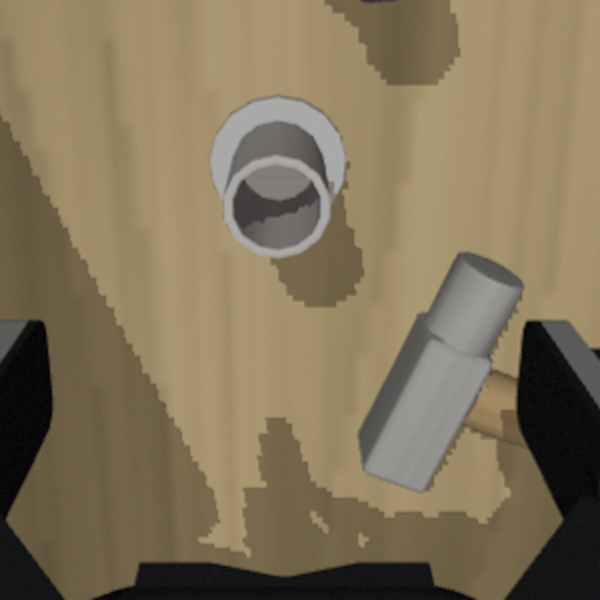

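Stub rim centre is at (318.5,252.5) against 321.1,254.9 predicted. The hammer head is at about crop (440,370), so I'll check its clearance.

```bash
python3 - <<'E'
from h import *
b=ld('wrist7'); print('stub',w(b,318.5,252.5,.054))
for u,v in((490,255),(522,290),(358,435),(425,312),(462,252)): print(w(b,180+u/2,150+v/2,.025))
for n,z in (('wrist0',.022),): pass
E
```

```text
stub [ 0.473  -0.3055  0.054 ]
[ 0.5443 -0.3326  0.025 ]
[ 0.5561 -0.3454  0.025 ]
[ 0.5018 -0.4024  0.025 ]
[ 0.5235 -0.3537  0.025 ]
[ 0.5348 -0.3316  0.025 ]
```

Request:
{"op": "jog_arm", "data": {"deltas": "-0.08 0.04 -0.9 0 0 0;0 0 -1 0 0 0;0 0 -1 0 0 0;0 0 -1 0 0 0;0 0 -1 0 0 0;0 0 -0.5 0 0 0;0 0 -0.28 0 0 0;0 0 0 0 0 0;0 0 0 0 0 0"}}

```text
time: 18.95
eef_pos: [0.4735, -0.3068, 0.0382]
tcp_rot: [0.707, 0.707, 0.0, 0.001]
contact_force: [-0.4, 0.7, -0.5]
opening: 0.999
finger_force: 0.0
```

Request:
{"op": "jog_arm", "data": {"deltas": "0 0 0 0 0 0;0 0 0 0 0 0;0 0 0 0 0 0;0 0 0 0 0 0;0 0 0 0 0 0;0 0 0 0 0 0;0 0 0 0 0 0;0 0 0 0 0 0;0 0 0 0 0 0;0 0 0 0 0 0;0 0 0 0 0 0", "gripper": 0}}

```text
time: 20.32
eef_pos: [0.4732, -0.3065, 0.0376]
tcp_rot: [0.707, 0.707, 0.0, 0.0]
contact_force: [1.0, -0.3, 4.1]
opening: 0.355
finger_force: 40.5
```

Request:
{"op": "jog_arm", "data": {"deltas": "0 0 1 0 0 0;0 0 1 0 0 0;0 0 1 0 0 0;0 0 1 0 0 0;0.57 0.928 0.125 0 0 0;0.57 0.928 0.125 0 0 0;0.57 0.928 0.125 0 0 0;0.57 0.928 0.125 0 0 0;0.57 0.928 0.125 0 0 0;0.57 0.928 0.125 0 0 0;0.57 0.928 0.125 0 0 0;0.57 0.928 0.125 0 0 0;0.57 0.928 0.125 0 0 0;0.57 0.928 0.125 0 0 0;0.57 0.928 0.125 0 0 0;0.57 0.928 0.125 0 0 0;0.57 0.928 0.125 0 0 0;0.57 0.928 0.125 0 0 0;0.57 0.928 0.125 0 0 0;0.57 0.928 0.125 0 0 0"}}

```text
time: 22.82
eef_pos: [0.6561, -0.0081, 0.1574]
tcp_rot: [0.707, 0.707, -0.0, -0.0]
contact_force: [-0.5, -0.4, -0.7]
opening: 0.348
finger_force: 40.0
```

Request:
{"op": "jog_arm", "data": {"deltas": "0 0 0 0 0 0;0 0 0 0 0 0"}}

```text
time: 23.08
eef_pos: [0.6552, -0.0094, 0.1571]
tcp_rot: [0.707, 0.707, -0.0, -0.0]
contact_force: [0.5, -0.3, -1.7]
opening: 0.355
finger_force: 40.0
```

```bash
python3 - <<'E'
from h import *
b=shot('wrist','wrist8'); e=get_state()['eef_pos']; print(e,px(b,[.6555,-.0094,e[2]+.017]),px(b,[.6555,-.0094,e[2]-.037]))
c=[int(i) for i in px(b,[.6555,-.0094,e[2]+.017])]; print(c)
cv2.imwrite('pics/c8.png',cv2.resize(b['color'][220:480,180:460],None,fx=2,fy=2,interpolation=cv2.INTER_CUBIC))
E
```

```text
[ 0.65508879 -0.00969567  0.15705461] [321.4 371.9] [321.6 298.1]
[321, 371]
```

View pics/c8.png

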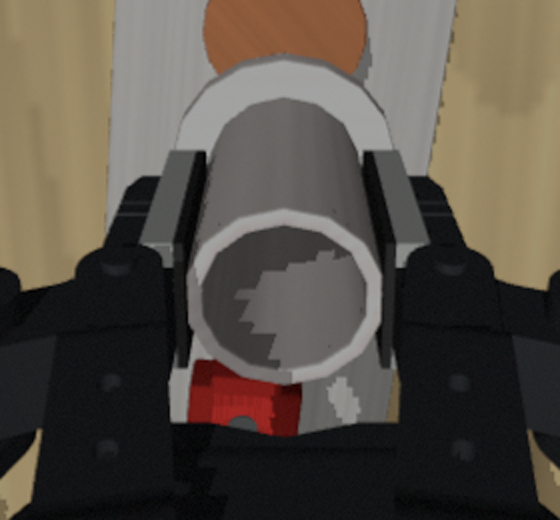

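In hand the stub rim centre is at (322,368) against 372 predicted, so it is centred to within about 1 mm. Lowering it.

Request:
{"op": "jog_arm", "data": {"deltas": "0 0.035 -0.9 0 0 0;0 0 -1 0 0 0;0 0 -1 0 0 0;0 0 -1 0 0 0;0 0 -0.5 0 0 0;0 0 -0.25 0 0 0;0 0 -0.15 0 0 0;0 0 -0.07 0 0 0;0 0 0 0 0 0;0 0 0 0 0 0"}}

```text
time: 24.38
eef_pos: [0.6557, -0.0087, 0.0604]
tcp_rot: [0.707, 0.707, 0.0, 0.0]
contact_force: [-0.3, 0.8, -1.3]
opening: 0.352
finger_force: 40.0
```

Request:
{"op": "jog_arm", "data": {"deltas": "0 0 -0.05 0 0 0;0 0 -0.05 0 0 0;0 0 0 0 0 0;0 0 0 0 0 0"}}

```text
time: 24.88
eef_pos: [0.6558, -0.0087, 0.0597]
tcp_rot: [0.707, 0.707, 0.0, 0.0]
contact_force: [-3.0, 0.2, 5.9]
opening: 0.351
finger_force: 40.9
```

Request:
{"op": "jog_arm", "data": {"deltas": "0 0 0 0 0 0;0 0 0 0 0 0;0 0 0 0 0 0;0 0 0 0 0 0;0 0 0 0 0 0;0 0 1 0 0 0;0 0 1 0 0 0;0 0 1 0 0 0;0 0 1 0 0 0;0 0 1 0 0 0;0 0 0 0 0 0;0 0 0 0 0 0", "gripper": 1}}

```text
time: 26.38
eef_pos: [0.6549, -0.0086, 0.1573]
tcp_rot: [0.707, 0.707, -0.0, -0.0]
contact_force: [0.4, 0.3, 0.2]
opening: 0.998
finger_force: 0.0
```

```bash
python3 - <<'E'
from h import *
L=[]
for n in('scene','side','wrist'): L.append(shot(n,n+'9'))
q=L[2]; print(get_state()['eef_pos'],[px(i,[.6555,-.0094,.022]) for i in L],[px(i,[.6555,-.0094,.076]) for i in L])
a=[]
for i,k in zip(L,(4,4,2)):
  c=px(i,[.6555,-.0094,.045]).astype(int); h=400//k//2*1
  a.append(cv2.resize(i['color'][max(0,c[1]-h):c[1]+h,c[0]-h//3*2:c[0]+h//3*2],(264,400),interpolation=cv2.INTER_CUBIC)); print(c,h,h//3*2)
cv2.imwrite('pics/c9.png',np.hstack(a))
E
```

```text
[ 0.65463459 -0.00852202  0.15644624] [array([348., 291.]), array([393., 237.]), array([323.1, 238.4])] [array([348.2, 264.7]), array([394.6, 213.1]), array([323.1, 266. ])]
[348 280] 50 32
[393 227] 50 32
[323 248] 100 66
```

View pics/c9.png

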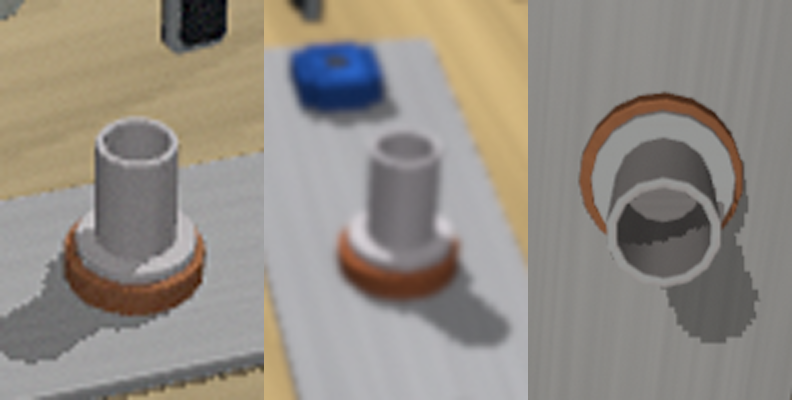

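The stub stands concentric on the disc within about 1 mm in all three views. Next is the flange.

Request:
{"op": "jog_arm", "data": {"deltas": "-0.588 0.946 0 0 0 0;-0.588 0.946 0 0 0 0;-0.588 0.946 0 0 0 0;-0.588 0.946 0 0 0 0;-0.588 0.946 0 0 0 0;-0.588 0.946 0 0 0 0;-0.588 0.946 0 0 0 0;-0.588 0.946 0 0 0 0;-0.588 0.946 0 0 0 0;-0.588 0.946 0 0 0 0;-0.588 0.946 0 0 0 0;-0.588 0.946 0 0 0 0;-0.588 0.946 0 0 0 0;-0.588 0.946 0 0 0 0;-0.588 0.946 0 0 0 0;0 0 -1 0 0 0;0 0 -1 0 0 0;0 0 0 0 0 0;0 0 0 0 0 0"}}

```text
time: 28.9
eef_pos: [0.4792, 0.2756, 0.1186]
tcp_rot: [0.707, 0.707, 0.0, 0.0]
contact_force: [0.5, -0.1, 0.8]
opening: 1.0
finger_force: 0.0
```

```bash
python3 - <<'E'
from h import *
H['green']=((55,60,20),(95,255,255))
for n in('scene','side','wrist'):
  d=shot(n,n+'10'); c=px(d,[.479,.275,.007]); m=mask(d,'green',c,45 if n!='wrist' else 100)
  cn,_=cv2.findContours(m.astype(np.uint8),cv2.RETR_EXTERNAL,cv2.CHAIN_APPROX_NONE); f=np.zeros(m.shape,np.uint8); cv2.drawContours(f,cn,-1,1,-1)
  print(n,c,m.sum(),fit(d,f,DISC,0,[.479,.275]))
print(get_state()['eef_pos'])
E
```

```text
scene [441.2 208.6] 358 (array([0.4751, 0.2825]), array([-0.9,  0.9, -1.3,  1.3, -0. , -0.2]))
side [280.9 181.6] 230 (array([0.4749, 0.2821]), array([-1.9,  2.1, -1.4,  1.2, -0.2, -0. ]))
wrist [319.7 247.9] 3510 (array([0.4753, 0.2825]), array([-1.3,  1.3, -1.9,  2. , -0. ,  0.2]))
[0.47965583 0.27547075 0.11910068]
```

Request:
{"op": "jog_arm", "data": {"deltas": "-0.195 0.37 -0.5 0 0 0;0 0 -1 0 0 0;0 0 -1 0 0 0;0 0 -1 0 0 0;0 0 -0.8 0 0 0;0 0 -0.43 0 0 0;0 0 0 0 0 0;0 0 0 0 0 0"}}

```text
time: 30.05
eef_pos: [0.4757, 0.2828, 0.024]
tcp_rot: [0.707, 0.707, 0.001, 0.0]
contact_force: [-0.3, 0.2, -0.2]
opening: 1.001
finger_force: 0.0
```

Request:
{"op": "jog_arm", "data": {"deltas": "0 0 0 0 0 0;0 0 0 0 0 0;0 0 0 0 0 0;0 0 0 0 0 0;0 0 0 0 0 0;0 0 0 0 0 0;0 0 0 0 0 0;0 0 0 0 0 0", "gripper": 0}}

```text
time: 31.05
eef_pos: [0.4755, 0.2827, 0.0247]
tcp_rot: [0.707, 0.707, 0.0, 0.0]
contact_force: [-2.1, -1.2, 6.1]
opening: 0.625
finger_force: 40.8
```

Request:
{"op": "jog_arm", "data": {"deltas": "0 0 1 0 0 0;0 0 1 0 0 0;0 0 1 0 0 0;0.602 -0.971 0.233 0 0 0;0.602 -0.971 0.233 0 0 0;0.602 -0.971 0.233 0 0 0;0.602 -0.971 0.233 0 0 0;0.602 -0.971 0.233 0 0 0;0.602 -0.971 0.233 0 0 0;0.602 -0.971 0.233 0 0 0;0.602 -0.971 0.233 0 0 0;0.602 -0.971 0.233 0 0 0;0.602 -0.971 0.233 0 0 0;0.602 -0.971 0.233 0 0 0;0.602 -0.971 0.233 0 0 0;0.602 -0.971 0.233 0 0 0;0.602 -0.971 0.233 0 0 0;0.602 -0.971 0.233 0 0 0;0 0 0 0 0 0;0 0 0 0 0 0"}}

```text
time: 33.55
eef_pos: [0.6554, -0.0085, 0.1528]
tcp_rot: [0.707, 0.707, -0.0, -0.001]
contact_force: [-0.4, -0.1, -1.6]
opening: 0.623
finger_force: 42.1
```

```bash
python3 - <<'E'
from h import *
H['green']=((55,60,20),(95,255,255))
e=get_state()['eef_pos'];print(e)
for n in('scene','side','wrist'):
  d=shot(n,n+'11'); c=px(d,[*e[:2],e[2]-.016]); m=mask(d,'green',c,60 if n!='wrist' else 150)
  cn,_=cv2.findContours(m.astype(np.uint8),cv2.RETR_EXTERNAL,cv2.CHAIN_APPROX_NONE); f=np.zeros(m.shape,np.uint8); cv2.drawContours(f,cn,-1,1,-1)
  print(n,c,m.sum(),fit(d,f,DISC,e[2]-.0235,e[:2]))
d=ld('wrist11'); print(px(d,[.6558,-.0087,.076]))
cv2.imwrite('pics/c11.png',cv2.resize(d['color'][200:440,180:460],None,fx=2,fy=2))
E
```

```text
[ 0.65537675 -0.00853584  0.15284808]
scene [349.  232.8] 362 (array([ 0.6516, -0.0196]), array([-8.2,  7.9, -1.5,  1. ,  0.2, -0.4]))
side [396.2 184.1] 374 (array([ 0.6564, -0.0117]), array([-1.8,  1.5, -2.1,  1.7,  0.3, -0. ]))
wrist [321.5 322.4] 9817 (array([ 0.6555, -0.0075]), array([-4.3,  4.2, -3.8,  4.1,  0.1,  0.7]))
[322.5 268.1]
```

View pics/c11.png

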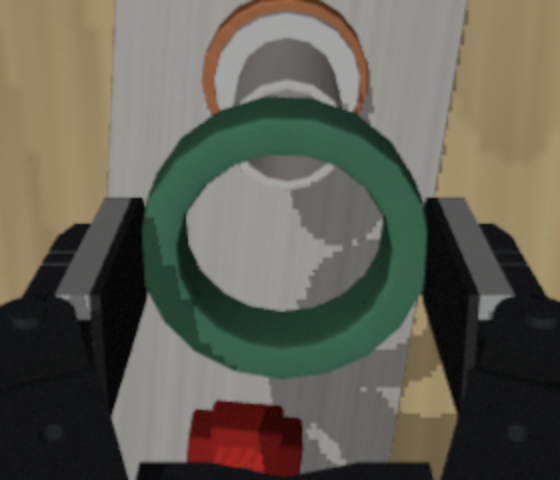

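The ring is held flat and centred, with the stub rim ahead at crop (287,135). I'll lower slowly and watch the force.

Request:
{"op": "jog_arm", "data": {"deltas": "0 0.05 -0.8 0 0 0;0 0 -0.8 0 0 0;0 0 -0.5 0 0 0;0 0 -0.4 0 0 0;0 0 -0.4 0 0 0;0 0 -0.4 0 0 0;0 0 0 0 0 0;0 0 0 0 0 0"}}

```text
time: 34.7
eef_pos: [0.656, -0.0078, 0.0876]
tcp_rot: [0.707, 0.707, 0.0, 0.0]
contact_force: [1.0, 1.2, -1.0]
opening: 0.625
finger_force: 42.2
```

```bash
python3 - <<'E'
from h import *
d=shot('wrist','wrist12'); s=shot('side','side12')
c=px(s,[.6555,-.009,.065]).astype(int)
a=cv2.resize(d['color'][240:440,200:440],(480,400)); b=cv2.resize(s['color'][c[1]-50:c[1]+50,c[0]-38:c[0]+38],(304,400),interpolation=cv2.INTER_CUBIC)
cv2.imwrite('pics/c12.png',np.hstack([a,b]))
E
```

```text
(no output)
```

View pics/c12.png

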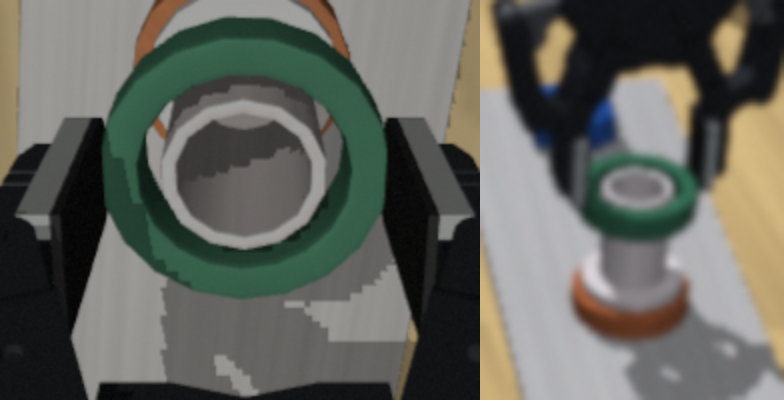

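The ring is over the tube and concentric, with no contact force. That was my 14th picture, so from here I rely on numeric fits.

Request:
{"op": "jog_arm", "data": {"deltas": "0 0 -0.5 0 0 0;0 0 -0.5 0 0 0;0 0 -0.4 0 0 0;0 0 -0.2 0 0 0;0 0 -0.1 0 0 0;0 0 0 0 0 0;0 0 0 0 0 0"}}

```text
time: 35.67
eef_pos: [0.656, -0.0078, 0.0536]
tcp_rot: [0.707, 0.707, 0.0, 0.0]
contact_force: [0.6, -0.3, -1.2]
opening: 0.627
finger_force: 42.2
```

Request:
{"op": "jog_arm", "data": {"deltas": "0 0 -0.05 0 0 0;0 0 -0.04 0 0 0;0 0 0 0 0 0;0 0 0 0 0 0"}}

```text
time: 36.17
eef_pos: [0.6561, -0.0078, 0.0528]
tcp_rot: [0.707, 0.707, 0.0, 0.0]
contact_force: [-2.4, 0.2, 5.6]
opening: 0.625
finger_force: 43.0
```

Request:
{"op": "jog_arm", "data": {"deltas": "0 0 0 0 0 0;0 0 0 0 0 0;0 0 0 0 0 0;0 0 0 0 0 0;0 0 0 0 0 0;0 0 1 0 0 0;0 0 1 0 0 0;0 0 1 0 0 0;0 0 1 0 0 0;0 0 1 0 0 0;0 0 0 0 0 0", "gripper": 1}}

```text
time: 37.55
eef_pos: [0.6571, -0.0079, 0.1545]
tcp_rot: [0.707, 0.707, 0.001, 0.002]
contact_force: [-0.1, -0.5, 0.0]
opening: 0.997
finger_force: 0.0
```

```bash
cat >> h.py <<'E'
H['green']=((55,60,20),(95,255,255)); H['disc']=((3,100,40),(14,255,255))
def fill(m):
    cn,_=cv2.findContours(m.astype(np.uint8),cv2.RETR_EXTERNAL,cv2.CHAIN_APPROX_NONE); f=np.zeros(m.shape,np.uint8); cv2.drawContours(f,[cv2.convexHull(max(cn,key=cv2.contourArea))],-1,1,-1); return f
RED=[(0,.024),(.014,.024),(.024,.016),(.05,.016)]; CAP=[(0,.023),(.022,.023),(.029,.02),(.034,.0118),(.036,0.0005)]
H['dark']=((0,0,0),(179,255,75)); H['white']=((0,0,115),(179,60,255)); H['whited']=((0,0,70),(179,50,255))
E
python3 - <<'E'
from h import *
print(get_state()['eef_pos'])
for n in('scene','side','wrist'):
  d=shot(n,n+'13'); c=px(d,[.6555,-.0094,.035]); m=mask(d,'green',c,45 if n!='wrist' else 70); print(n,m.sum(),[fit(d,fill(m),DISC,z,[.656,-.009]) for z in(.028,)])
for n in('scene13','side13'):
  d=ld(n); hsv=cv2.cvtColor(d['color'],cv2.COLOR_BGR2HSV)
  for k,p,pr in(('dark',[.434,-.153],RED),('white',[.436,.003],CAP)):
    c=px(d,[*p,.02]); m=mask(d,k,c,28); print(n,k,c,m.sum(),fit(d,fill(m),pr,0,p)); 
    u,v=c.astype(int); print(hsv[v,u-24:u+25:6].tolist())
E
```

```text
[ 0.65711464 -0.00793717  0.15451201]
scene 406 [(array([ 0.6596, -0.0096]), array([-0.5,  0.5, -3.9,  3.2, -0. ,  0.3]))]
side 251 [(array([ 0.6556, -0.0118]), array([-1.3,  1.1, -3.3,  2.9,  0.1,  0. ]))]
wrist 2258 [(array([ 0.6566, -0.0044]), array([-1.8,  1.9, -8.3, 10.6, -0. , -1.3]))]
scene13 dark [228.2 240.1] 505 (array([ 0.442 , -0.1547]), array([-1.4,  1.5, -4.8,  4.2, -0.1,  0.1]))
[[20, 82, 162], [21, 78, 161], [20, 79, 162], [120, 20, 51], [105, 21, 48], [90, 32, 48], [100, 35, 66], [20, 78, 167], [21, 77, 169]]
scene13 white [307.3 222.1] 471 (array([0.4314, 0.01  ]), array([-1.1,  0.9, -0.4,  0.4,  0.1, -0. ]))
[[20, 78, 169], [20, 78, 171], [19, 78, 167], [34, 15, 139], [38, 12, 171], [36, 15, 172], [30, 14, 141], [20, 77, 176], [20, 77, 176]]
side13 dark [288.4 305.4] 678 (array([ 0.4323, -0.1571]), array([-1.8,  1.9, -2.2,  2.6, -0.1, -0.7]))
[[20, 102, 192], [20, 102, 188], [20, 44, 87], [105, 28, 36], [98, 26, 39], [113, 30, 34], [18, 78, 85], [20, 101, 199], [20, 101, 200]]
side13 white [277.2 249.5] 500 (array([0.433 , 0.0086]), array([-1.3,  1.2, -0.3, -0. ,  0.1,  0.2]))
[[20, 102, 190], [19, 104, 184], [30, 21, 168], [35, 13, 219], [38, 15, 201], [38, 18, 160], [20, 94, 182], [20, 99, 209], [20, 101, 196]]
```

Request:
{"op": "jog_arm", "data": {"deltas": "-0.92 -0.613 -0.08 0 0 0;-0.92 -0.613 -0.08 0 0 0;-0.92 -0.613 -0.08 0 0 0;-0.92 -0.613 -0.08 0 0 0;-0.92 -0.613 -0.08 0 0 0;-0.92 -0.613 -0.08 0 0 0;-0.92 -0.613 -0.08 0 0 0;-0.92 -0.613 -0.08 0 0 0;-0.92 -0.613 -0.08 0 0 0;-0.92 -0.613 -0.08 0 0 0;-0.92 -0.613 -0.08 0 0 0;-0.92 -0.613 -0.08 0 0 0;0 0 0 0 0 0;0 0 0 0 0 0"}}

```text
time: 39.45
eef_pos: [0.435, -0.1548, 0.1321]
tcp_rot: [0.707, 0.707, 0.0, -0.0]
contact_force: [-0.3, 0.4, -0.4]
opening: 1.002
finger_force: 0.0
```

```bash
python3 - <<'E'
from h import *
print(get_state()['eef_pos'])
H['dark']=((75,8,15),(135,90,110))
def mk(d,c,r):
  m=cv2.inRange(cv2.cvtColor(cv2.medianBlur(d['color'],3),cv2.COLOR_BGR2HSV),*H['dark']); z=np.zeros_like(m); cv2.circle(z,tuple(int(i) for i in c),r,255,-1); m&=z
  n,l,s,_=cv2.connectedComponentsWithStats(m); i=1+s[1:,4].argmax(); print(s[i]); return l==i
for n in('scene13','side13','wrist'):
  d=ld(n) if n!='wrist' else shot(n,'wrist14'); c=px(d,[.435,-.155,.022]); m=mk(d,c,28 if n!='wrist' else 75); f=fill(m)
  print(n,c,fit(d,f,RED,0,[.435,-.155]))
E
```

```text
[ 0.43503655 -0.15479822  0.13213779]
[217 223  25  32 588]
scene13 [227.1 239.7] (array([ 0.4319, -0.1522]), array([-1.3,  1.3, -1.9,  1.8,  0. , -0.2]))
[275 288  26  36 661]
side13 [289.1 305.2] (array([ 0.4319, -0.1537]), array([-2.3,  2.4, -2.5,  2.2, -0. , -0. ]))
[ 281  201   73   84 3326]
wrist [321.  248.3] (array([ 0.4325, -0.1523]), array([-1.9,  2. , -2.2,  2.2, -0.1, -0.1]))
```

Request:
{"op": "jog_arm", "data": {"deltas": "-0.145 0.12 -0.5 0 0 0;0 0 -1 0 0 0;0 0 -1 0 0 0;0 0 -1 0 0 0;0 0 -0.5 0 0 0;0 0 -0.25 0 0 0;0 0 0 0 0 0;0 0 0 0 0 0"}}

```text
time: 40.5
eef_pos: [0.4325, -0.1527, 0.0479]
tcp_rot: [0.707, 0.707, 0.0, 0.001]
contact_force: [-0.8, 0.7, -0.4]
opening: 0.999
finger_force: 0.0
```

Request:
{"op": "jog_arm", "data": {"deltas": "0 0 0 0 0 0;0 0 0 0 0 0;0 0 0 0 0 0;0 0 0 0 0 0;0 0 0 0 0 0;0 0 0 0 0 0;0 0 0 0 0 0;0 0 0 0 0 0;0 0 0 0 0 0;0 0 0 0 0 0;0 0 0 0 0 0", "gripper": 0}}

```text
time: 41.88
eef_pos: [0.4322, -0.1526, 0.0476]
tcp_rot: [0.707, 0.707, 0.0, 0.0]
contact_force: [-1.5, -0.0, 5.9]
opening: 0.348
finger_force: 40.0
```

Request:
{"op": "jog_arm", "data": {"deltas": "0 0 1 0 0 0;0 0 1 0 0 0;0 0 1 0 0 0;0.98 0.29 0.15 0 0 0;0.98 0.29 0.15 0 0 0;0.98 0.29 0.15 0 0 0;0.98 0.29 0.15 0 0 0;0.98 0.29 0.15 0 0 0;0.98 0.29 0.15 0 0 0;0.98 0.29 0.15 0 0 0;0.98 0.29 0.15 0 0 0;0.98 0.29 0.15 0 0 0;0.98 0.29 0.15 0 0 0;0.98 0.29 0.15 0 0 0;0 0 0 0 0 0;0 0 0 0 0 0"}}

```text
time: 43.88
eef_pos: [0.6462, -0.0885, 0.1385]
tcp_rot: [0.707, 0.707, -0.001, -0.001]
contact_force: [0.0, 0.7, -2.1]
opening: 0.355
finger_force: 40.3
```

Request:
{"op": "jog_arm", "data": {"deltas": "0 0 -1 0 0 0;0 0 -1 0 0 0;0 0 -1 0 0 0;0 0 -0.6 0 0 0;0 0 -0.3 0 0 0;0 0 -0.2 0 0 0;0 0 -0.1 0 0 0;0 0 0 0 0 0;0 0 0 0 0 0"}}

```text
time: 45.0
eef_pos: [0.6479, -0.0887, 0.0568]
tcp_rot: [0.707, 0.707, 0.0, 0.0]
contact_force: [-0.1, -0.4, -2.4]
opening: 0.353
finger_force: 40.3
```

Request:
{"op": "jog_arm", "data": {"deltas": "0 0 -0.04 0 0 0;0 0 -0.04 0 0 0;0 0 0 0 0 0;0 0 0 0 0 0"}}

```text
time: 45.5
eef_pos: [0.6479, -0.0887, 0.0557]
tcp_rot: [0.707, 0.707, 0.0, 0.0]
contact_force: [-2.9, 0.6, 4.5]
opening: 0.354
finger_force: 40.8
```

Request:
{"op": "jog_arm", "data": {"deltas": "0 0 0 0 0 0;0 0 0 0 0 0;0 0 0 0 0 0;0 0 0 0 0 0;0 0 0 0 0 0;0 0 1 0 0 0;0 0 1 0 0 0;0 0 1 0 0 0;0 0 1 0 0 0;0 0 1 0 0 0;0 0 0 0 0 0", "gripper": 1}}

```text
time: 46.88
eef_pos: [0.649, -0.0891, 0.1577]
tcp_rot: [0.707, 0.707, 0.001, 0.002]
contact_force: [-0.8, -0.1, -0.2]
opening: 1.004
finger_force: 0.0
```

```bash
cat >> h.py <<'E'
H['dark']=((75,8,15),(135,90,110))
def mk(d,k,c,r):
  m=cv2.inRange(cv2.cvtColor(cv2.medianBlur(d['color'],3),cv2.COLOR_BGR2HSV),*H[k]); z=np.zeros_like(m); cv2.circle(z,tuple(int(i) for i in c),r,255,-1); m&=z
  n,l,s,_=cv2.connectedComponentsWithStats(m); i=1+s[1:,4].argmax(); return l==i
E
python3 - <<'E'
from h import *
print(get_state()['eef_pos'])
H['dark']=((0,0,0),(179,255,65))
for n in('scene','side','wrist'):
  d=shot(n,n+'15'); c=px(d,[.6478,-.0889,.030]); m=mk(d,'dark',c,28 if n!='wrist' else 75)
  print(n,c,m.sum(),fit(d,fill(m),RED,.008,[.6478,-.0889]))
  g=cv2.cvtColor(d['color'],cv2.COLOR_BGR2HSV); u,v=c.astype(int); print(g[v,u-24:u+25:6].tolist())
H['w']=((0,0,120),(179,45,255))
for n in('scene15','side15'):
  d=ld(n); c=px(d,[.433,.007,.018]); m=mk(d,'w',c,28); print(n,c,m.sum(),fit(d,fill(m),CAP,0,[.433,.007]))
E
```

```text
[ 0.64897184 -0.08905017  0.15769035]
scene [300.3 297. ] 600 (array([ 0.6564, -0.0923]), array([-0.7,  0.7, -6.4,  5.6, -0. ,  0.2]))
[[120, 2, 158], [90, 3, 160], [90, 11, 69], [38, 23, 44], [90, 16, 47], [113, 20, 50], [101, 28, 72], [0, 0, 156], [0, 0, 160]]
side [402.3 259.3] 541 (array([ 0.6466, -0.0981]), array([-2.1,  1.7, -4.7,  3.9,  0.3,  0.3]))
[[120, 4, 179], [120, 6, 183], [114, 8, 154], [105, 30, 34], [108, 33, 39], [108, 34, 38], [113, 11, 93], [120, 5, 141], [120, 6, 181]]
wrist [321.9 241.7] 1963 (array([ 0.6486, -0.0822]), array([ -2.1,   2.1, -10.7,  12.4,  -0. ,  -2.6]))
[[90, 9, 59], [90, 11, 71], [80, 11, 72], [105, 7, 73], [90, 11, 72], [80, 10, 73], [80, 11, 68], [90, 8, 67], [80, 15, 50]]
scene15 [308.7 221.7] 2 (array([0.42  , 0.0157]), array([-11.3,  11.4, -12.8,  11.6,   0.1,  -0.5]))
side15 [275.4 249.3] 452 (array([0.4336, 0.0087]), array([-1.9,  1.5, -1.3,  0.9,  0.4,  0.2]))
```

```bash
python3 - <<'E'
from h import *
for t in(80,90):
 H['dark']=((0,0,0),(179,255,t))
 for n in('scene','side','wrist'):
  d=ld(n+'15'); c=px(d,[.6478,-.0889,.030]); m=mk(d,'dark',c,28 if n!='wrist' else 65)
  print(n,m.sum(),fit(d,fill(m),RED,.008,[.6478,-.0889]))
E
```

```text
scene 816 (array([ 0.6505, -0.0902]), array([-0.7,  0.6, -1.9,  1.9,  0. , -0.2]))
side 898 (array([ 0.6479, -0.0731]), array([ 2.6, -2.2,  5.1, -5. , -0.4,  0.5]))
wrist 4280 (array([ 0.6486, -0.0886]), array([-0.9,  0.9, -1.4,  1.5,  0. , -0.2]))
scene 896 (array([ 0.6483, -0.0893]), array([-0.6,  0.6, -0.8,  0.8, -0. , -0.1]))
side 995 (array([ 0.6461, -0.0738]), array([ 3.8, -3. ,  5.5, -5.6, -0.8,  0.8]))
wrist 4336 (array([ 0.6486, -0.0889]), array([-0.9,  0.9, -1. ,  1. ,  0. , -0. ]))
```

Request:
{"op": "jog_arm", "data": {"deltas": "-0.9 0.41 0 0 0 0;-0.9 0.41 0 0 0 0;-0.9 0.41 0 0 0 0;-0.9 0.41 0 0 0 0;-0.9 0.41 0 0 0 0;-0.9 0.41 0 0 0 0;-0.9 0.41 0 0 0 0;-0.9 0.41 -0.3 0 0 0;-0.9 0.41 -0.3 0 0 0;-0.9 0.41 -0.3 0 0 0;-0.9 0.41 -0.3 0 0 0;-0.84 0.38 -0.3 0 0 0;0 0 0 0 0 0;0 0 0 0 0 0"}}

```text
time: 48.78
eef_pos: [0.4332, 0.0089, 0.1246]
tcp_rot: [0.707, 0.707, 0.0, 0.0]
contact_force: [0.2, -0.3, -0.2]
opening: 1.002
finger_force: 0.0
```

```bash
python3 - <<'E'
from h import *
print(get_state()['eef_pos'])
for n in('scene','side','wrist'):
 d=shot(n,n+'16'); c=px(d,[.433,.009,.018])
 for lo,s in((120,45),(100,55),(60,45)):
  H['w']=((0,0,lo),(179,s,255)); m=mk(d,'w',c,28 if n!='wrist' else 70); print(n,m.sum(),fit(d,fill(m),CAP,0,[.433,.009]))
E
```

```text
[0.43322889 0.00894578 0.12458637]
scene 359 (array([0.4317, 0.0093]), array([-0.4,  0.6, -1.2,  0.5, -0.2,  0.6]))
scene 504 (array([0.4327, 0.0087]), array([-0.5,  0.5,  0.1, -0.1, -0. ,  0. ]))
scene 491 (array([0.434 , 0.0082]), array([-0.5,  0.5, -0.5,  0.3, -0. ,  0.2]))
side 432 (array([0.4328, 0.0091]), array([-2.4,  2. , -1.4,  0.9,  0.4,  0.3]))
side 526 (array([0.434 , 0.0081]), array([-0.7,  0.7, -0.1,  0.1, -0. , -0. ]))
side 496 (array([0.4346, 0.008 ]), array([-1.4,  1.1, -1.2,  1.1,  0.3, -0.1]))
wrist 4010 (array([0.433 , 0.0068]), array([-3.4,  3.4, -3.7,  4.2,  0.1, -0.3]))
wrist 4493 (array([0.4336, 0.0079]), array([-2.5,  2.4, -1.3,  1.5,  0.1, -0. ]))
wrist 4596 (array([0.4342, 0.008 ]), array([-1.4,  1.4, -1.4,  1.4, -0. ,  0.1]))
```

Request:
{"op": "jog_arm", "data": {"deltas": "0.04 -0.045 -1 0 0 0;0 0 -1 0 0 0;0 0 -1 0 0 0;0 0 -1 0 0 0;0 0 -0.6 0 0 0;0 0 -0.4 0 0 0;0 0 0 0 0 0;0 0 0 0 0 0"}}

```text
time: 49.92
eef_pos: [0.4342, 0.0081, 0.0252]
tcp_rot: [0.707, 0.707, 0.0, 0.0]
contact_force: [-0.4, -0.1, 1.1]
opening: 1.0
finger_force: 0.0
```

Request:
{"op": "jog_arm", "data": {"deltas": "0 0 0 0 0 0;0 0 0 0 0 0;0 0 0 0 0 0;0 0 0 0 0 0;0 0 0 0 0 0;0 0 0 0 0 0;0 0 0 0 0 0;0 0 0 0 0 0;0 0 0 0 0 0;0 0 0 0 0 0", "gripper": 0}}

```text
time: 51.18
eef_pos: [0.434, 0.0082, 0.0254]
tcp_rot: [0.707, 0.707, 0.0, 0.0]
contact_force: [-1.7, -0.1, 6.2]
opening: 0.521
finger_force: 40.7
```

Request:
{"op": "jog_arm", "data": {"deltas": "0 0 1 0 0 0;0 0 1 0 0 0;0 0 1 0 0 0;0.958 0.26 0.15 0 0 0;0.958 0.26 0.15 0 0 0;0.958 0.26 0.15 0 0 0;0.958 0.26 0.15 0 0 0;0.958 0.26 0.15 0 0 0;0.958 0.26 0.15 0 0 0;0.958 0.26 0.15 0 0 0;0.958 0.26 0.15 0 0 0;0.958 0.26 0.15 0 0 0;0.958 0.26 0.15 0 0 0;0.958 0.26 0.15 0 0 0;0.958 0.26 0.15 0 0 0;0 0 0 0 0 0;0 0 0 0 0 0"}}

```text
time: 53.3
eef_pos: [0.6623, 0.0706, 0.1195]
tcp_rot: [0.707, 0.707, -0.001, -0.001]
contact_force: [0.2, 1.1, -1.6]
opening: 0.518
finger_force: 41.8
```

Request:
{"op": "jog_arm", "data": {"deltas": "0 0 -1 0 0 0;0 0 -1 0 0 0;0 0 -1 0 0 0;0 0 -0.7 0 0 0;0 0 -0.3 0 0 0;0 0 -0.2 0 0 0;0 0 -0.13 0 0 0;0 0 0 0 0 0;0 0 0 0 0 0"}}

```text
time: 54.42
eef_pos: [0.6639, 0.0707, 0.0346]
tcp_rot: [0.707, 0.707, 0.0, 0.0]
contact_force: [0.1, 0.3, -2.6]
opening: 0.52
finger_force: 41.8
```

Request:
{"op": "jog_arm", "data": {"deltas": "0 0 -0.04 0 0 0;0 0 -0.05 0 0 0;0 0 0 0 0 0;0 0 0 0 0 0"}}

```text
time: 54.92
eef_pos: [0.6638, 0.0707, 0.0335]
tcp_rot: [0.707, 0.707, 0.0, 0.0]
contact_force: [-2.6, 0.2, 5.5]
opening: 0.518
finger_force: 42.4
```

Contact; release, lift clear, and measure everything.

Request:
{"op": "jog_arm", "data": {"deltas": "0 0 0 0 0 0;0 0 0 0 0 0;0 0 0 0 0 0;0 0 0 0 0 0;0 0 0 0 0 0;0 0 1 0 0 0;0 0 1 0 0 0;0 0 1 0 0 0;0 0 1 0 0 0;0 0 1 0 0 0;0 0 1 0 0 0;0 0 1 0 0 0;-0.8 0 1 0 0 0;-0.8 0 1 0 0 0;-0.8 0 1 0 0 0;-0.8 0 1 0 0 0;-0.8 0 0 0 0 0;0 0 0 0 0 0;0 0 0 0 0 0", "gripper": 1}}

```text
time: 57.3
eef_pos: [0.5837, 0.0706, 0.2522]
tcp_rot: [0.707, 0.707, 0.0, -0.0]
contact_force: [-0.0, 0.0, -1.3]
opening: 1.0
finger_force: 0.0
```

```bash
python3 - <<'E'
from h import *
e=get_state()['eef_pos'];print(e)
for n in('scene','side','wrist'):
 d=shot(n,n+'17'); r=28 if n!='wrist' else 50
 H['dark']=((0,0,0),(179,255,90)); H['w']=((25,8,70),(50,60,255))
 for k,p,z0,pr in(('dark',[.6484,-.089],.008,RED),('w',[.6636,.0706],.008,CAP),('disc',[.6555,-.0094],.008,DISC),('green',[.6555,-.0094],.028,DISC),('red',[.640,-.1685],.008,MAG),('blue',[.6715,.150],.008,MAG)):
  c=px(d,[*p,z0+.01]);
  try: m=mk(d,k,c,r); print(n,k,m.sum(),*fit(d,fill(m),pr,z0,p))
  except Exception as x: print(n,k,'-')
E
```

```text
[0.58371802 0.07061984 0.25224627]
scene dark 898 [ 0.6483 -0.0893] [-0.6  0.6 -0.8  0.8 -0.  -0.1]
scene w 631 [0.6641 0.0703] [-0.2  0.4 -0.7  0.5 -0.1  0.2]
scene disc 260 [ 0.665  -0.0142] [-1.7  1.1 -5.8  5.5  0.6 -0.4]
scene green 415 [ 0.6586 -0.0091] [-0.4  0.5 -3.3  2.7 -0.   0.2]
scene red 599 [ 0.6382 -0.1679] [ 0.1 -0.  -0.1  0.4 -0.  -0.3]
scene blue 552 [0.6715 0.1507] [ 0.7 -0.8 -0.2  0.4  0.1 -0.1]
side dark 940 [ 0.6443 -0.0805] [ 3.9 -2.7  2.7 -3.1 -0.9  1. ]
side w 201 [0.6634 0.0753] [-2.3  1.1 -1.9  0.9  1.1  0.9]
side disc 106 [ 0.6404 -0.0167] [-7.7  7.5 -4.3  4.2  0.1 -0.9]
side green 260 [ 0.6556 -0.0117] [-1.3  1.1 -2.4  1.9  0.1  0.2]
side red 500 [ 0.6394 -0.1689] [ 0.2 -0.3 -1.8  1.9  0.1 -0.2]
side blue 258 [0.6715 0.1512] [-0.5  0.5 -1.6  1.4  0.   0. ]
wrist dark 2318 [ 0.6487 -0.0891] [-0.7  0.7 -1.   0.8  0.   0.2]
wrist w 1339 [0.6646 0.0702] [-0.9  0.9 -0.2  0.4 -0.  -0.1]
wrist disc 343 [0.6495 0.001 ] [ -7.4   4.7 -11.7   9.5   2.5   2.8]
wrist green 1147 [ 0.6564 -0.0071] [-2.4  1.9 -2.8  1.9  0.5  0.9]
wrist red 671 [ 0.6401 -0.166 ] [ -0.7   0.9 -12.5  13.   -0.2  -0. ]
wrist blue 2448 [0.6717 0.1507] [ 0.5 -0.9 -0.2  0.1  0.4  0.2]
```

```bash
python3 -c "
from plant import ctrl
print(ctrl.sign_off())"
```

```text
the job is handed in; nothing more can be done
None
```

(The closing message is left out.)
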